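Run-down check of a calibration turntable

ROBOT

A 7-joint arm with a two-finger parallel gripper is mounted at the origin on the work surface. World frame = base frame: x ahead of the robot, y to its left, z up, the work surface at z = 0. Lengths are in m, angles in rad, forces in N, time in s.
With the tool pointing down it reaches from about 0.4 to 0.85 m from the base axis. Payload 10.4 kg.
Tool frame: the origin (TCP) lies at the very end of the fingers, on their centre line; the grasp point (between the pads) lies 19 mm behind it; y points along the fingers, x is the direction in which the jaws open and shut, and the axes are right-handed (so a half turn about y gives the same grasp; the last joint's range is limited). The gripper opens to 87 mm and grips with 3 to 60 N. Pads are 19 mm wide; open, the fingers measure 117 mm over their backs; the gripper's body (75 mm by 190 mm) begins 51 mm behind the grasp point.
Start: joints at [1.173, 0.332, -0.065, 1.46, 0.022, 1.35, -0.088], TCP at [0.229, -0.582, 0.223] pointing down, gripper open.
Joint ranges: [-2.6, 2.6], [-0.5, 2.12], [-1.47, 1.34], [0.16, 2.42], [-1.27, 4.41], [0.06, 2.06], [-2.6, 2.6]. Speed limits (rad/s): [2.22, 2.22, 2.79, 2.79, 3.14, 3.14, 3.14].

INTERFACE

Orientations are given as a unit quaternion [x, y, z, w].
In Python, from bench import readout, vision, r gives the robot as it stands.
- The arm moves only by the tool arm_command, never from a script. Its argument "targets" is a list that holds one entry, the list of rows, each a list of 6 numbers: the shift along the tool's x, y, z in m, then the turn, a rotation vector about the tool's x, y, z in degrees. A call has 1 to 12 rows; each row shifts and turns the commanded pose from where the row before left it, along the tool's axes as they then stand; what a row does not reach is not made up. A row lasts 1/12 s, in which the tool goes at most 41.7 mm and 7.16 degrees, less where a joint would pass 70% of its speed; a pose out of reach is approached as far as the arm can. A call is refused whole if a number of a shift passes 0.0417 or a number of a turn 7.16, either way. A call with a gripper value outside its range is refused whole. "hand" is the opening, from 0 (shut) to 1 (fully open), set as the call begins (left out, the last holds). The fingers move at their own pace and stop on an object; "grip_force" is the grip in N (left out, the last holds). Time passes only in rows, so rows that do not move let the fingers close. It gives the time, the measured TCP pose, the force and the opening at its end, in the units of the state.
- readout.read_state(): the state, without advancing time (a new reading comes with each control period).
- vision.camera(name): name is "scene" or "top"; returns a dict with "pixels" (384x512x3 uint8, blue, green, red), "fovy" (degrees; the focal length in pixels is half the picture's height over the tangent of half this angle, whatever the lens; pixels are square), "cx", "cy" (the principal point, pixels), "D" ([k1, k2, p1, p2, k3] as OpenCV has them; the pictures are not rectified), "R" (3x3) and "t" (3): a world point X has camera coordinates R X + t. Camera axes: x right, y down, z forward; pixel columns grow to the right and rows downward; lengths in m; the calibration is good to about 2 mm. A picture is of the moment at which its call begins. There is no depth.
- r.close_job(): hands the job in, once; it reports no verdict.
The state is a dict: "time": time; "joint_positions": joint angles; "joint_vel": joint speeds; "joint_torque": joint torques, N m; "ee_pos": TCP position; "eef_rot": TCP orientation; "ft_force": force on the tool from outside, world axes, zero at the start; "torque": the same for the moment, N m; "width": finger opening in m.
Only numpy, scipy, OpenCV 4.12 (cv2) and the standard library are available. Lean on these libraries where they do the work, as an engineer would, in place of code of your own. Each camera call takes 0.05 s, during which the arm holds its last target.

TASK

Check that the calibration turntable runs free: flick its upright rib sideways so that the disc spins briskly (a turn in six seconds or quicker, either way round), take the finger off and let the rib go by the fixed pointer at least once. On a later pass brake the disc by pressing a fingertip gently on its plain outer band, so that the line of the rib stops at the pointer to within 10 degrees; stop it there straight from the spin, not elsewhere to be dragged round, and never touch the rib while it is near the pointer. Grip nothing, leave the loose parts around it where they stand, and finish with the fingertip still resting on the disc, holding it still.

Things in the scene. Friction and masses are not known exactly. Their poses are not given: they have to be found in the camera images.
- stand: Turntable stand of steel, fixed; origin on the bench under the turntable's axis. Round foot 184 mm across. Its +x axis points from the axis to the fixed pointer: a steel post (12 x 26 mm, 56 mm tall, centred 136 mm from the axis) with a 10 mm wide tip at its top that points inwards and ends 104 mm from the axis. Place and yaw vary.
- axis (a point): On the turntable's upright axis at the height of the disc's top face (48 mm above the bench). The disc is aluminium, 200 mm across, 8 mm thick, with short ticks at its rim; beyond 60 mm from the axis its top is plain and flat: the outer band, where it is braked. Pressing it (1 N or more) while it stands still more than 30 degrees off the pointer fails.
- zero (a point): Fixed point on the pointer's line, 98 mm from the axis, at the height of the disc's top face: where point mark must stop. The disc's bearing is sprung upwards: under a press of some 3 N it begins to sink, at 20 N it is down 6 mm, at its stop; let go, it rises again.
- mark (a point): Point on the disc's rim (98 mm from the axis, at top face height) at the outer end of the black line that prolongs the rib; turns with the disc.
- wheel (a joint): Turning angle of disc and rib, rad, counterclockwise from above; a whole number of turns = mark at the pointer; it counts on over the turns, no stops. Starts at rest, 69 degrees or more from the pointer. Disc with rib weighs 0.3 to 0.5 kg on a free bearing: left alone its speed falls about as exp(-t / 8 s). A 3 N press on the face stops it within 0.1 s.
- rib (a point): Middle of the rib (38 mm from the axis, 11 mm above the disc's top); turns with the disc. Dark bar 8 mm thick, 22 mm tall above the disc, running radially from 18 to 58 mm from the axis, on one side only (a 28 mm wide, 12 mm tall nut covers the axis). Push its flat side to flick. Not to be touched within 30 degrees of the pointer; rib and disc not to be gripped (40 N or more).
- foot: Bystander, loose: silver seismometer foot, 52 mm across and 50 mm tall; origin under its centre. May not be moved.
- magnet: Bystander, loose: black ceramic ring magnet, 50 mm across, 12 mm tall; origin under its centre. May not be moved.
- cap: Bystander, loose: red knurled cap, 40 mm across, 22 mm tall; origin under its centre. May not be moved.
- spare_key: Bystander, loose: steel hex key lying flat, legs 90 and 28 mm, 8 mm thick; origin midway along the long leg. May not be moved.
There are look-alikes about, which are no part of the job. Leave any green, orange or purple look-alike of the stand alone.

How it is judged:
On the way, in this order (a step that is already met when the one before it is completed fails the run):
1. flicked, the rib goes by the pointer (within 30 degrees) spinning at 0.8 rad/s or more with no finger on it ((velocity of joint wheel above 0.8 rad/s or velocity of joint wheel below -0.8 rad/s) and horizontal distance between mark and zero below 0.05 m and contact force between the fingers and wheel_c0 below 0.05 N and contact force between the fingers and wheel_c1 below 0.05 N), for 0.02 s.
2. it spins on freely to the far side, more than 120 degrees from the pointer ((velocity of joint wheel above 0.2 rad/s or velocity of joint wheel below -0.2 rad/s) and horizontal distance between mark and zero above 0.17 m and contact force between the fingers and wheel_c0 below 0.05 N and contact force between the fingers and wheel_c1 below 0.05 N), for 0.02 s.
3. a fingertip on the disc's face has stopped it with the mark at the pointer (horizontal distance between mark and zero below 0.018 m and contact force between the fingers and wheel_c0 above 0.3 N and velocity of joint wheel between -0.05 and 0.05 rad/s), for 0.3 s.
At the end, for the whole second after the job is handed in: The disc is still (under 0.05 rad/s), its mark within 18 mm (about 10 degrees) of the pointer's line, and a finger still presses on its face (over 0.3 N) (all of step 3); the arm keeps its last pose, push and grip.
It fails at once if the disc or its nut is pressed where it stands still more than 30 degrees off the pointer (braked elsewhere, or dragged round) (horizontal distance between mark and zero above 0.05 m and (contact force between the fingers and wheel_c0 above 1 N or contact force between the fingers and wheel_c2 above 1 N) and velocity of joint wheel between -0.1 and 0.1 rad/s).
It fails at once if the rib is touched within 30 degrees of the pointer (horizontal distance between mark and zero below 0.05 m and contact force between the fingers and wheel_c1 above 0.5 N).
It fails at once if the disc or rib is gripped or pressed with 40 N or more (contact force between the fingers and wheel_c0 above 40 N or contact force between the fingers and wheel_c1 above 40 N or contact force between the fingers and wheel_c2 above 40 N).
It fails at once if a bystander is moved by more than 15 mm or lifted (distance of any of foot, magnet, cap, spare_key from where it was at the start of the episode above 0.015 m).
It also fails if it takes over 69 s, if anything falls off the work surface, if the arm or the gripper's body presses on something with over 40 N, if the wrist force passes 120 N, or if a joint passes its speed limit or range.

## Working session

There is one attempt and no reset: what is moved stays moved. The work goes in short steps, Python scripts to look and compute and a tool call to move; the robot and the scene stay as the last step left them, time stands still between calls to the robot, and variables do not carry over. Pictures are saved under pics/ and viewed, and the job is handed in when it is done.

Besides the shell and the picture viewer there is one more tool, called after ">>>" as a command line: name --argument value ..., lists and objects as JSON in quotes. arm_command: Moves the arm, as the interface text tells. Its arguments: {"type":"object","properties":{"targets":{"type":"array","items":{"type":"array","items":{"type":"array","items":{"type":"number"}}}},"hand":{"type":"number"},"grip_force":{"type":"number"}},"required":["targets"]}

```bash
ls; mkdir -p pics; python3 - <<'E'
from bench import readout, vision, r
import cv2
for n in("scene","top"):
    c=vision.camera(n); cv2.imwrite(f"pics/{n}0.png",c["pixels"]); print(n,c["fovy"],c["cx"],c["cy"],c["D"],c["R"],c["t"])
print(readout.read_state())
E
```

```text
pics
scene 57.92125228640319 253.91544853186753 194.4700864339104 [0.01904875 0.         0.         0.         0.        ] [[ 0.35059596  0.93623997  0.02317755]
 [ 0.53292985 -0.17909454 -0.82698907]
 [-0.77010924  0.30229103 -0.56174005]] [-0.26065419 -0.2111424   1.32605191]
top 51.71647229234947 259.18954692889 181.59593086698203 [-0.11131462  0.          0.          0.          0.        ] [[-0.00726564 -0.99974769 -0.02125482]
 [-0.98743552  0.01052828 -0.15767132]
 [ 0.15785532  0.01984218 -0.98726288]] [0.08304893 0.5391303  1.12119709]
{'time': 0.1, 'joint_positions': array([ 1.17339381,  0.33279224, -0.06468874,  1.4608315 ,  0.02161419,
        1.34992565, -0.08850003]), 'joint_vel': array([ 1.70486232e-03, -1.37241121e-03, -2.88554276e-04, -8.26916903e-04,
        2.21070093e-05,  8.82356840e-04, -7.74186881e-04]), 'joint_torque': array([ 1.52610348e-03, -6.24545288e+01,  2.46192719e-02, -3.90719140e+01,
       -6.15133275e-02,  3.66870733e-02,  9.34742161e-06]), 'ee_pos': array([ 0.22866548, -0.58129844,  0.22185608]), 'eef_rot': array([-0.58417248,  0.39847212, -0.39770666,  0.58462971]), 'ft_force': array([ 0.24371658,  0.43948446, -0.7897849 ]), 'torque': array([ 0.00372897,  0.02718403, -0.01408064]), 'width': 0.08701027932077342}
```

View pics/scene0.png

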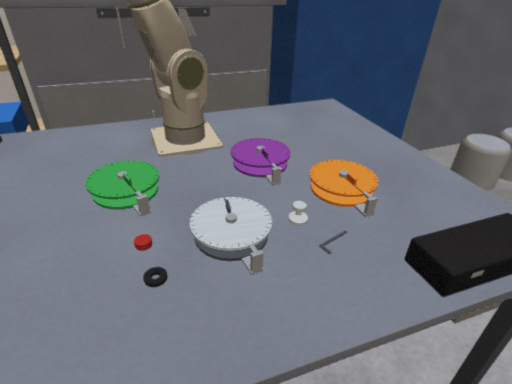

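View pics/top0.png

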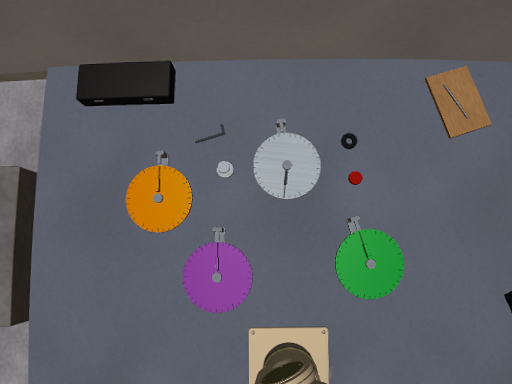

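The candidates for the turntable in the top view are the silver disc (287,165), orange (158,198), purple (217,277) and green (370,263). The silver/aluminium one matches the description; its pointer is at about (281,128) and its rib points down to about (285,185).

```bash
cat > h.py <<'E'
import numpy as np, cv2
from bench import readout, vision, r
from scipy.spatial.transform import Rotation as Ro
def K(c):
    f=c["pixels"].shape[0]/2/np.tan(np.radians(c["fovy"])/2); return np.array([[f,0,c["cx"]],[0,f,c["cy"]],[0,0,1]])
def cast(c,px,z):
    px=np.asarray(px,float).reshape(-1,1,2)
    n=cv2.undistortPoints(px,K(c),np.array(c["D"],float)).reshape(-1,2)
    d=np.c_[n,np.ones(len(n))]@np.array(c["R"]); o=-np.array(c["R"]).T@np.array(c["t"])
    return o+d*((z-o[2])/d[:,2])[:,None]
def proj(c,X):
    return cv2.projectPoints(np.asarray(X,float).reshape(-1,1,3),cv2.Rodrigues(np.array(c["R"]))[0],np.array(c["t"],float),K(c),np.array(c["D"],float))[0].reshape(-1,2)
E
python3 - <<'E'
from h import *
for n in("scene","top"):
    c=vision.camera(n);im=c["pixels"]
    x0,y0,x1,y1=(180,185,320,280) if n=="scene" else (240,110,375,210)
    cv2.imwrite(f"pics/{n}crop.png",cv2.resize(im[y0:y1,x0:x1],None,fx=5.7,fy=5.7,interpolation=cv2.INTER_CUBIC))
    m=(im.min(2)>130).astype(np.uint8)
    hsv=cv2.cvtColor(im,cv2.COLOR_BGR2HSV)
    cs,_=cv2.findContours(m,cv2.RETR_EXTERNAL,cv2.CHAIN_APPROX_NONE)
    for k in cs:
        if cv2.contourArea(k)>60: print(n,cv2.boundingRect(k),cv2.contourArea(k))
    if n=="top":
        k=max([k for k in cs if 240<cv2.boundingRect(k)[0]<270],key=cv2.contourArea)
        p=cast(c,k.reshape(-1,2),.048)[:,:2]
        e=cv2.fitEllipse((p*1000).astype(np.float32)); print("disc",e)
    red=((hsv[...,0]<8)|(hsv[...,0]>172))&(hsv[...,1]>180)&(im[...,2]>90)
    v,u=np.nonzero(red);print("cap",cast(c,[u.mean(),v.mean()],.015))
c=vision.camera("top")
for nm,px,z in [("foot",(225,170),.025),("magnet",(349,141),.006),("key long",(209,138),.004),("ptr tip",(282,133),.056),("ribend",(286,184),.07),("axisnut",(287,165),.06),("lineend",(284,196),.048)]: print(nm,cast(c,px,z))
E
```

```text
scene (479, 339, 33, 45) 692.0
scene (281, 309, 215, 75) 6564.5
scene (288, 210, 21, 14) 165.5
scene (292, 200, 15, 10) 96.0
scene (189, 196, 84, 60) 3421.5
scene (498, 179, 14, 10) 63.5
scene (424, 145, 34, 23) 387.0
scene (467, 134, 43, 19) 510.5
scene (150, 121, 73, 33) 791.5
scene (0, 72, 19, 31) 367.0
scene (0, 9, 18, 48) 138.5
cap [[ 0.55891365 -0.21226772  0.015     ]]
top (14, 353, 14, 22) 155.5
top (249, 328, 79, 56) 2128.0
top (217, 161, 16, 16) 185.5
top (254, 132, 67, 67) 3388.0
top (0, 103, 18, 47) 230.0
disc ((588.0399169921875, -2.7585678100585938), (194.2517547607422, 196.9218292236328), 94.9000244140625)
cap [[ 0.55497795 -0.21191733  0.015     ]]
foot [[0.57928728 0.18128829 0.025     ]]
magnet [[ 0.67010174 -0.19986785  0.006     ]]
key long [[0.68537971 0.23438339 0.004     ]]
ptr tip [[0.68329053 0.00915957 0.056     ]]
ribend [[0.5278401  0.00084235 0.07      ]]
axisnut [[ 0.58538126 -0.00357597  0.06      ]]
lineend [[0.49593872 0.00622126 0.048     ]]
```

View pics/topcrop.png

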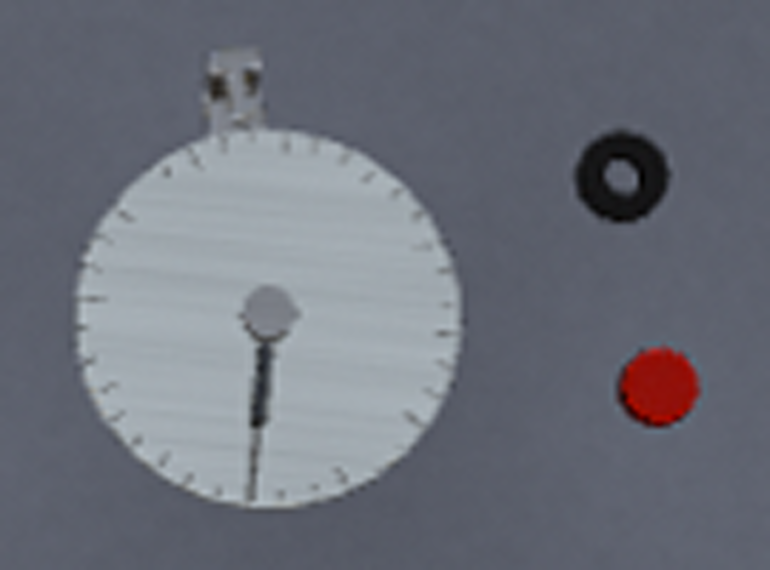

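View pics/scenecrop.png

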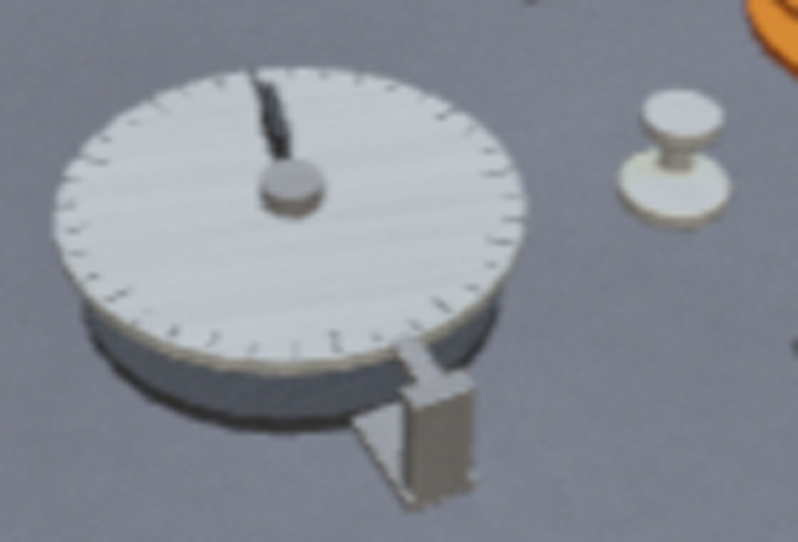

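```bash
python3 - <<'E'
from h import *
c=vision.camera("top")
for nm,px,z in [("post",(281.3,124),.056),("postouter",(281.4,119),.056),("tip",(281.8,132),.056),("nut",(287,164.7),.06),("ribend",(285.3,184.8),.07),("lineend",(284.2,196.5),.048)]:
    p=cast(c,px,z)[0];d=p[:2]-[.587,-.003]; print(nm,p,np.hypot(*d)*1000,np.degrees(np.arctan2(d[1],d[0])))
c=vision.camera("scene")
k=lambda x,y:(180+x/5.7,185+y/5.7)
for nm,px,z in [("nut",k(292,175),.06),("disc L",k(53,215),.048),("disc R",k(527,215),.048),("tip",k(405,343),.056),("post top",k(440,383),.056),("lineend",k(255,70),.048)]:
    p=cast(c,px,z)[0];d=p[:2]-[.587,-.003]; print("S",nm,p,np.hypot(*d)*1000,np.degrees(np.arctan2(d[1],d[0])))
s=readout.read_state();print(Ro.from_quat(s["eef_rot"]).as_matrix().round(3),s["time"])
E
```

```text
post [0.71114221 0.0107449  0.056     ] 124.90080525356184 6.317997534091105
postouter [0.72671467 0.01016685 0.056     ] 140.33372381320967 5.3837098414689155
tip [0.6863764  0.00969843 0.056     ] 100.18442281935913 7.281860400821233
nut [ 0.58627345 -0.0035929   0.06      ] 0.9377700839008103 -140.78383602591552
ribend [0.52554145 0.00288993 0.07      ] 61.7401342162606 174.5257337712385
lineend [0.49446762 0.00566384 0.048     ] 92.93709496318544 174.6509684173923
S nut [ 0.58550845 -0.0010767   0.06      ] 2.4338897656308274 127.7940563676592
S disc L [ 0.56443528 -0.09996675  0.048     ] 99.55760404330793 -103.09991543062837
S disc R [0.62932809 0.08957625 0.048     ] 101.79404918934668 65.42898132090902
S tip [0.69533932 0.00991951 0.056     ] 109.10692507195594 6.8004311934134485
S post top [0.72031692 0.01478695 0.056     ] 134.49823591958258 7.599440270281952
S lineend [0.488485   0.01109813 0.048     ] 99.51865655359124 171.85590104118165
[[ 0.366 -0.     0.931]
 [-0.931  0.     0.366]
 [-0.    -1.    -0.   ]] 0.35
```

>>> arm_command --targets '[[[-0.025,0,0.031,0,0,0],[-0.025,0,0.031,0,0,0],[-0.025,0,0.031,0,0,0],[-0.025,0,0.031,0,0,0],[-0.025,0,0.031,0,0,0],[-0.025,0,0.031,0,0,0],[-0.025,0,0.031,0,0,0],[-0.025,0,0.031,0,0,0],[-0.025,0,0.031,0,0,0],[-0.025,0,0.031,0,0,0],[-0.025,0,0.031,0,0,0],[-0.025,0,0.031,0,0,0]]]' --hand 0 --grip_force 5

```text
time: 1.35
ee_pos: [0.4658, -0.1645, 0.2229]
eef_rot: [0.584, -0.398, 0.398, -0.584]
ft_force: [0.9, -0.6, -0.2]
width: 0.0148
```

>>> arm_command --targets '[[[0,0,0,0,7,0],[0,0,0,0,7,0],[0,0,0,0,7,0],[0,0,0,0,7,0],[0,0,0,0,0,0],[0,0,0,0,0,0]]]'

```text
time: 1.85
ee_pos: [0.4652, -0.1662, 0.2226]
eef_rot: [0.472, -0.527, 0.527, -0.472]
ft_force: [-1.2, 0.3, -0.5]
width: 0.0004
```

```bash
python3 - <<'E'
from h import *
s=readout.read_state();M=Ro.from_quat(s["eef_rot"]).as_matrix();print(M.round(3),s["time"],s["ee_pos"],s["joint_positions"],s["width"])
t=np.array([.544,-.0245,.12]);print(M.T@(t-s["ee_pos"]))
E
```

```text
[[-0.11   0.     0.994]
 [-0.994 -0.    -0.11 ]
 [ 0.    -1.     0.   ]] 1.85 [ 0.46516185 -0.16622638  0.22260652] [ 0.66673479  0.06853408 -0.43142399  1.77839077  0.02979442  1.30092337
 -1.45251329] 0.0003916765773988523
[-0.14953238  0.10259996  0.06279516]
```

>>> arm_command --targets '[[[-0.025,0.017,0.0105,0,0,0],[-0.025,0.017,0.0105,0,0,0],[-0.025,0.017,0.0105,0,0,0],[-0.025,0.017,0.0105,0,0,0],[-0.025,0.017,0.0105,0,0,0],[-0.025,0.017,0.0105,0,0,0],[0,0,0,0,0,0],[0,0,0,0,0,0]]]'

```text
time: 2.52
ee_pos: [0.5445, -0.0227, 0.1195]
eef_rot: [-0.473, 0.527, -0.525, 0.472]
ft_force: [-0.9, -0.2, 0.1]
width: 0.0006
```

```bash
python3 - <<'E'
from h import *
c=vision.camera("top");cv2.imwrite("pics/t2.png",cv2.resize(c["pixels"][100:220,220:370],None,fx=5,fy=5,interpolation=cv2.INTER_CUBIC))
c=vision.camera("scene");cv2.imwrite("pics/s2.png",cv2.resize(c["pixels"][150:290,150:320],None,fx=4,fy=4,interpolation=cv2.INTER_CUBIC))
E
```

```text
(no output)
```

View pics/t2.png

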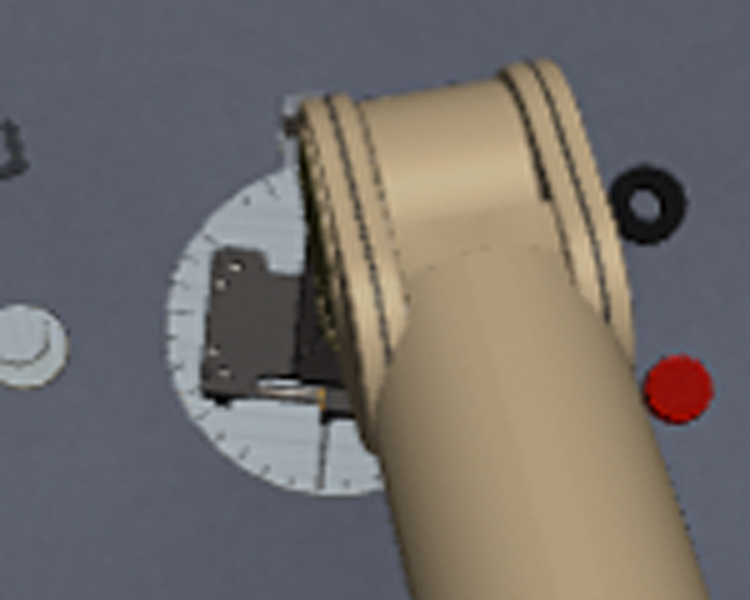

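View pics/s2.png

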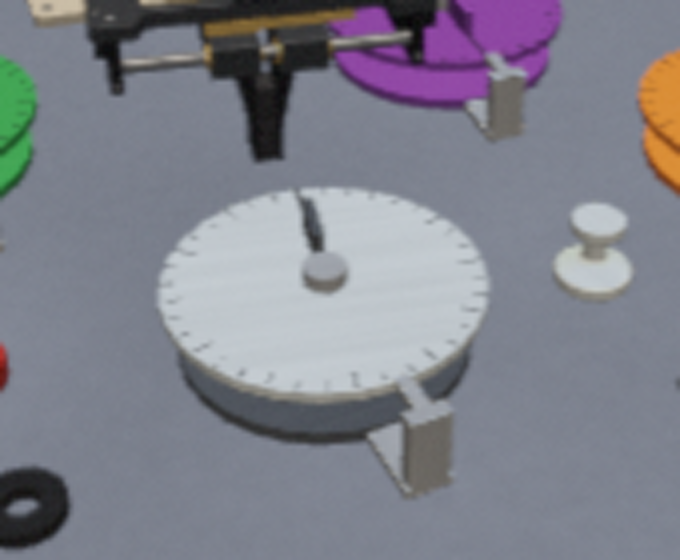

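>>> arm_command --targets '[[[0,0.015,0,0,0,0],[0,0.015,0,0,0,0],[0,0.015,0,0,0,0],[0,0.01,0,0,0,0],[0,0.006,0,0,0,0],[0,0,0,0,0,0],[0,0,0,0,0,0]]]'

```text
time: 3.2
ee_pos: [0.545, -0.0248, 0.0601]
eef_rot: [0.471, -0.528, 0.528, -0.471]
ft_force: [0.2, 0.5, -0.1]
width: 0.0002
```

```bash
python3 - <<'E'
from h import *
c=vision.camera("scene");cv2.imwrite("pics/s3.png",cv2.resize(c["pixels"][150:290,150:320],None,fx=4,fy=4,interpolation=cv2.INTER_CUBIC))
print(readout.read_state())
E
```

```text
{'time': 3.25, 'joint_positions': array([ 0.41148412,  0.36131527, -0.52564216,  1.82770822,  0.21182311,
        1.0070355 , -1.88471412]), 'joint_vel': array([-0.00142921, -0.00471279, -0.00344986, -0.00206416,  0.00240339,
        0.00044191, -0.00112859]), 'joint_torque': array([ 1.36075658e-01, -5.34804654e+01, -5.84148198e+00, -3.26545107e+01,
        2.65840546e-02, -8.01426102e-02,  5.66943549e-03]), 'ee_pos': array([ 0.54532743, -0.02469511,  0.06039486]), 'eef_rot': array([ 0.47044028, -0.52734158,  0.52801891, -0.47094887]), 'ft_force': array([-1.05951078,  0.38514971, -0.32964342]), 'torque': array([ 0.05195825, -0.02039152,  0.01515986]), 'width': 0.0002852080878813082}
```

View pics/s3.png

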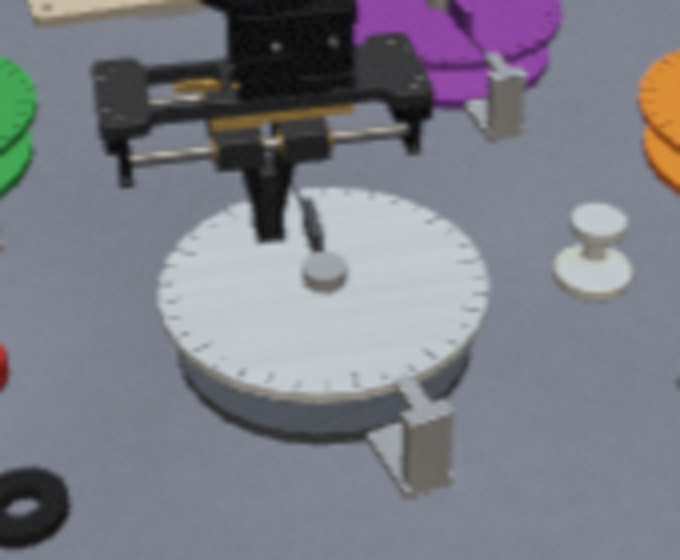

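>>> arm_command --targets '[[[-0.004,0,0,0,0,0],[-0.005,0,0,0,0,0],[-0.006,0,0,0,0,0],[-0.007,0,0,0,0,0],[-0.0075,0,0,0,0,0],[-0.0075,0,0,0,0,0],[-0.002,0,0,0,0,0],[0.002,0,0,0,0,0],[0.002,-0.015,0,0,0,0],[0,-0.015,0,0,0,0],[0,-0.01,0,0,0,0]]]'

```text
time: 4.17
ee_pos: [0.5491, 0.0098, 0.1007]
eef_rot: [0.47, -0.528, 0.528, -0.471]
ft_force: [-0.1, -0.6, 0.7]
width: 0.0006
```

```bash
cat >> h.py <<'E'
AX=np.array([.587,-.002])
def ribang(save=None,n="scene"):
    c=vision.camera(n);im=c["pixels"];t=readout.read_state()["time"]
    if save: cv2.imwrite(save,cv2.resize(im[150:290,150:320],None,fx=4,fy=4,interpolation=cv2.INTER_CUBIC))
    g=im.max(2).astype(np.float32)
    # sample disc top plane in polar coordinates: the black line at r 66..88 mm
    a=np.radians(np.arange(0,360,.5)); R=np.arange(.064,.086,.002)
    P=np.stack([AX[0]+R[None]*np.cos(a)[:,None],AX[1]+R[None]*np.sin(a)[:,None],np.full((len(a),len(R)),.048)],-1).reshape(-1,3)
    uv=proj(c,P).astype(np.float32).reshape(len(a),len(R),2)
    v=cv2.remap(g,uv[...,0],uv[...,1],cv2.INTER_LINEAR)
    return t,np.degrees(a),v
E
python3 - <<'E'
from h import *
t,a,v=ribang("pics/s4.png")
m=v.mean(1);i=np.argsort(m)[:40];print(t,m.max(),np.median(m),sorted(zip(a[i],m[i].round())))
print(readout.read_state()["ee_pos"])
E
```

```text
4.2167 207.84438 204.02304 [(np.float64(32.0), np.float32(202.0)), (np.float64(32.5), np.float32(201.0)), (np.float64(33.0), np.float32(198.0)), (np.float64(33.5), np.float32(194.0)), (np.float64(34.0), np.float32(189.0)), (np.float64(34.5), np.float32(182.0)), (np.float64(35.0), np.float32(174.0)), (np.float64(35.5), np.float32(165.0)), (np.float64(36.0), np.float32(156.0)), (np.float64(36.5), np.float32(150.0)), (np.float64(37.0), np.float32(147.0)), (np.float64(37.5), np.float32(148.0)), (np.float64(38.0), np.float32(153.0)), (np.float64(38.5), np.float32(161.0)), (np.float64(39.0), np.float32(170.0)), (np.float64(39.5), np.float32(178.0)), (np.float64(40.0), np.float32(185.0)), (np.float64(40.5), np.float32(191.0)), (np.float64(41.0), np.float32(195.0)), (np.float64(41.5), np.float32(198.0)), (np.float64(42.0), np.float32(200.0)), (np.float64(42.5), np.float32(201.0)), (np.float64(43.0), np.float32(202.0)), (np.float64(242.49999999999997), np.float32(202.0)), (np.float64(243.0), np.float32(202.0)), (np.float64(243.50000000000003), np.float32(202.0)), (np.float64(244.0), np.float32(202.0)), (np.float64(244.5), np.float32(202.0)), (np.float64(245.00000000000003), np.float32(202.0)), (np.float64(245.5), np.float32(202.0)), (np.float64(246.00000000000003), np.float32(202.0)), (np.float64(246.49999999999997), np.float32(202.0)), (np.float64(250.5), np.float32(202.0)), (np.float64(251.0), np.float32(202.0)), (np.float64(292.0), np.float32(202.0)), (np.float64(292.5), np.float32(202.0)), (np.float64(293.0), np.float32(202.0)), (np.float64(293.5), np.float32(202.0)), (np.float64(294.0), np.float32(202.0)), (np.float64(294.5), np.float32(202.0))]
[0.55016609 0.01010133 0.10242308]
```

View pics/s4.png

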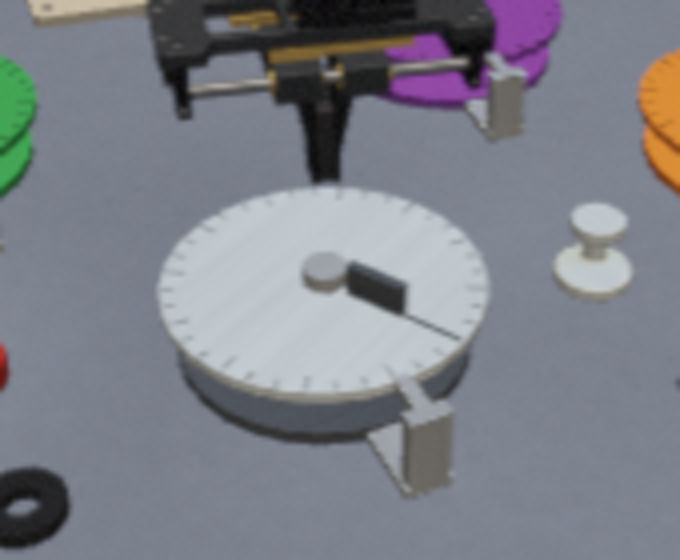

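>>> arm_command --targets '[[[0.004,0,-0.01,0,0,0],[0.004,0,-0.01,0,0,0],[0.004,0,-0.01,0,0,0],[0.003,0,-0.012,0,0,0],[0,0,0,0,0,0]]]'

```text
time: 4.63
ee_pos: [0.5036, -0.0005, 0.099]
eef_rot: [-0.471, 0.528, -0.528, 0.47]
ft_force: [-0.2, -0.9, 0.4]
width: 0.0004
```

```bash
cat >> h.py <<'E'
PT=6.8
def meas(save=None):
    t=readout.read_state()["time"]
    _,a,v=ribang(save)
    m=v.mean(1);i=m.argmin();w=np.arange(i-10,i+11)%720;d=(((a[w]-a[i])+180)%360)-180
    wt=np.clip(190-m[w],0,None);ang=a[i]+(wt*d).sum()/wt.sum()
    print(f"t={t:.4f} ang={ang:.2f} min={m[i]:.0f}",flush=True); return t,ang
E
python3 - <<'E'
from h import *
for k in range(6): meas()
s=readout.read_state();print(s["ee_pos"],s["time"])
E
```

```text
t=4.6333 ang=304.66 min=146
t=4.6833 ang=295.21 min=145
t=4.7333 ang=285.84 min=146
t=4.7833 ang=276.51 min=149
t=4.8333 ang=267.39 min=146
t=4.8833 ang=258.22 min=149
[5.05928043e-01 4.33965005e-04 9.95175040e-02] 4.9333
```

>>> arm_command --targets '[[[0,0.01,0,0,0,0],[0,0.01,0,0,0,0],[0,0.01,0,0,0,0],[0,0.01,0,0,0,0],[0,0,0,0,0,0],[0,0,0,0,0,0],[0,0,0,0,0,0],[0,0,0,0,0,0],[0,0,0,0,0,0],[0,0,0,0,0,0],[0,0,0,0,0,0],[0,0,0,0,0,0]]]'

```text
time: 5.93
ee_pos: [0.5054, 0.0002, 0.0597]
eef_rot: [0.471, -0.528, 0.528, -0.471]
ft_force: [0.2, 0.0, 0.5]
width: 0.0006
```

```bash
python3 - <<'E'
from h import *
for k in range(3): meas("pics/s5.png" if k==0 else None)
s=readout.read_state();print(s["ee_pos"],s["time"],s["ft_force"])
E
```

```text
t=5.9333 ang=81.48 min=148
t=5.9833 ang=73.64 min=146
t=6.0333 ang=65.23 min=143
[5.05411875e-01 2.15884499e-04 5.96128568e-02] 6.0833 [-1.02152419  0.51888349  0.23665578]
```

View pics/s5.png

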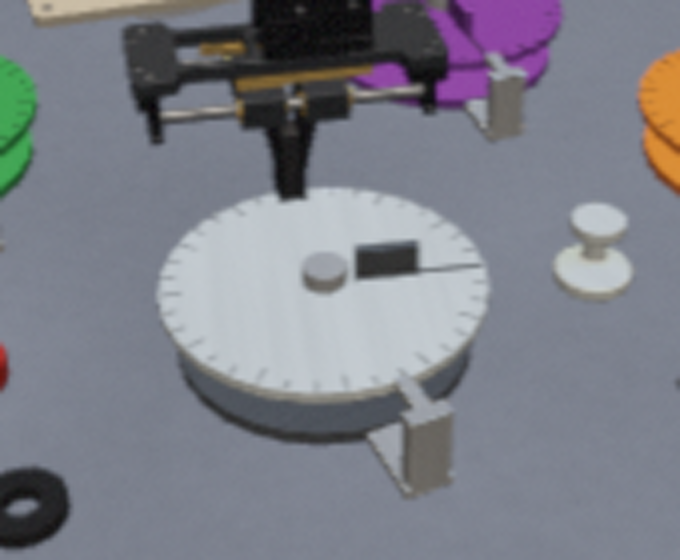

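>>> arm_command --targets '[[[0,0.0025,0,0,0,0],[0,0.0025,0,0,0,0],[0,0,0,0,0,0],[0,0,0,0,0,0],[0,0,0,0,0,0],[0,0,0,0,0,0],[0,0,0,0,0,0],[0,0,0,0,0,0],[0,0,0,0,0,0],[0,0,0,0,0,0],[0,0,0,0,0,0],[0,0,0,0,0,0]]]'

```text
time: 7.08
ee_pos: [0.5054, 0.0003, 0.0546]
eef_rot: [0.471, -0.528, 0.528, -0.471]
ft_force: [-0.6, 0.1, 0.1]
width: 0.0004
```

```bash
python3 - <<'E'
from h import *
for k in range(3): meas()
s=readout.read_state();print(s["ee_pos"],s["time"],s["ft_force"])
E
```

```text
t=7.0833 ang=265.40 min=147
t=7.1333 ang=258.41 min=150
t=7.1833 ang=251.34 min=136
[5.05356609e-01 2.59126850e-04 5.45553101e-02] 7.2333 [ 0.21107533 -0.03098721 -0.10298786]
```

>>> arm_command --targets '[[[0,0,0,0,0,0],[0,0,0,0,0,0],[0,0,0,0,0,0],[0,0,0,0,0,0],[0,0,0,0,0,0],[0,0,0,0,0,0],[0,0,0,0,0,0],[0,0,0,0,0,0],[0,0,0,0,0,0],[0,0,0,0,0,0],[0,0,0,0,0,0],[0,0,0,0,0,0]]]'

```text
time: 8.23
ee_pos: [0.5054, 0.0002, 0.0545]
eef_rot: [0.471, -0.528, 0.528, -0.471]
ft_force: [0.4, -0.3, -0.7]
width: 0.0005
```

```bash
python3 - <<'E'
from h import *
for k in range(3): meas()
s=readout.read_state();print(s["ee_pos"],s["time"],s["ft_force"])
E
```

```text
t=8.2333 ang=131.48 min=91
t=8.2833 ang=127.10 min=98
t=8.3333 ang=122.26 min=113
[5.05381222e-01 2.26393436e-04 5.45595107e-02] 8.3833 [-0.24033045 -0.07943471  0.09783999]
```

>>> arm_command --targets '[[[0,0,0,0,0,0],[0,0,0,0,0,0],[0,0,0,0,0,0],[0,0,0,0,0,0],[0,0,0,0,0,0],[0,0,0,0,0,0],[0,0,0,0,0,0],[0,0,0,0,0,0],[0,0,0,0,0,0],[0,0,0,0,0,0],[0,0,0,0,0,0],[0,0,0,0,0,0]]]'

```text
time: 9.38
ee_pos: [0.5053, 0.0002, 0.0545]
eef_rot: [0.471, -0.528, 0.528, -0.471]
ft_force: [-0.2, -0.5, -0.1]
width: 0.0006
```

```bash
python3 - <<'E'
from h import *
for k in range(3): meas()
s=readout.read_state();print(s["ee_pos"],s["time"],s["ft_force"])
E
```

```text
t=9.3833 ang=345.74 min=140
t=9.4333 ang=340.37 min=136
t=9.4833 ang=334.96 min=145
[5.05354275e-01 2.38914358e-04 5.45364732e-02] 9.5333 [-0.42668329 -0.44399893  0.0881944 ]
```

```bash
cat > fit.py <<'E'
import numpy as np
from scipy.optimize import curve_fit
D=[(4.6333,304.66),(4.6833,295.21),(4.7333,285.84),(4.7833,276.51),(4.8333,267.39),(4.8833,258.22),(5.9333,81.48),(5.9833,73.64),(6.0333,65.23),(7.0833,-94.6),(7.1333,-101.59),(7.1833,-108.66),(8.3333,122.26-360),(9.3833,345.74-720),(9.4333,340.37-720),(9.4833,334.96-720)]
D+=[tuple(map(float,l.split())) for l in open("more.txt")]
D=np.array(D)
f=lambda t,a,w,tau:a-w*tau*(1-np.exp(-(t-4.6333)/tau))
p,_=curve_fit(f,D[:,0],D[:,1],[304,190,8]);res=D[:,1]-f(D[:,0],*p)
print(p,res.round(2))
t=np.arange(D[-1,0],60,.005);th=f(t,*p)
for k in range(0,7):
    i=np.where(th<6.8-360*k)[0]
    if len(i) and i[0]: print("pass",k,t[i[0]],"w deg/s",p[1]*np.exp(-(t[i[0]]-4.6333)/p[2]))
E
touch more.txt; python3 fit.py
```

```text
[304.1071927  185.14028978   8.63169438] [ 0.55  0.33  0.14 -0.07 -0.11 -0.27  0.81  0.91  0.39 -3.81 -3.85 -4.01
 15.26 -2.03 -2.07 -2.19]
pass 2 13.373300000000608 w deg/s 67.26004843492724
pass 3 21.723300000001913 w deg/s 25.564414212296647
```

```bash
sed -i 's/(8.3333,122.26-360),//' fit.py; python3 fit.py
```

```text
[304.76586539 187.03356716   8.44277653] [-0.11 -0.23 -0.33 -0.45 -0.41 -0.47  2.06  2.22  1.75 -1.63 -1.64 -1.78
  0.42  0.36  0.24]
pass 2 13.373300000000608 w deg/s 66.42567374511368
pass 3 22.03330000000196 w deg/s 23.815930859135044
```

>>> arm_command --targets '[[[0,0,0,0,0,0],[0,0,0,0,0,0],[0,0,0,0,0,0],[0,0,0,0,0,0],[0,0,0,0,0,0],[0,0,0,0,0,0],[0,0,0,0,0,0],[0,0,0,0,0,0],[0,0,0,0,0,0],[0,0,0,0,0,0],[0,0,0,0,0,0],[0,0,0,0,0,0]]]'

```text
time: 10.53
ee_pos: [0.5053, 0.0003, 0.0545]
eef_rot: [0.471, -0.528, 0.528, -0.471]
ft_force: [-0.3, 1.5, -0.2]
width: 0.0003
```

>>> arm_command --targets '[[[0,0,0,0,0,0],[0,0,0,0,0,0],[0,0,0,0,0,0],[0,0,0,0,0,0],[0,0,0,0,0,0],[0,0,0,0,0,0],[0,0,0,0,0,0],[0,0,0,0,0,0],[0,0,0,0,0,0],[0,0,0,0,0,0],[0,0,0,0,0,0],[0,0,0,0,0,0]]]'

```text
time: 11.53
ee_pos: [0.5054, 0.0003, 0.0545]
eef_rot: [0.471, -0.528, 0.528, -0.471]
ft_force: [-0.4, 0.3, -0.5]
width: 0.0007
```

>>> arm_command --targets '[[[0,0,0,0,0,0],[0,0,0,0,0,0],[0,0,0,0,0,0],[0,0,0,0,0,0],[0,0,0,0,0,0],[0,0,0,0,0,0],[0,0,0,0,0,0],[0,0,0,0,0,0],[0,0,0,0,0,0],[0,0,0,0,0,0],[0,0,0,0,0,0],[0,0,0,0,0,0]]]'

```text
time: 12.53
ee_pos: [0.5054, 0.0002, 0.0545]
eef_rot: [0.471, -0.528, 0.528, -0.471]
ft_force: [0.4, -0.8, 0.8]
width: 0.0004
```

```bash
python3 - <<'E'
from h import *
for k in range(3): meas()
s=readout.read_state();print(s["ee_pos"],s["time"],s["ft_force"])
E
```

```text
t=12.5333 ang=74.16 min=139
t=12.5833 ang=70.46 min=143
t=12.6333 ang=66.76 min=151
[5.05363770e-01 2.34529338e-04 5.45521123e-02] 12.6833 [-0.01978417  0.71514688 -0.37076577]
```

```bash
cat > more.txt <<E
12.5333 -645.84
12.5833 -649.54
12.6333 -653.24
E
python3 fit.py
```

```text
[305.38145173 188.96867306   8.06944266] [-0.72 -0.75 -0.76 -0.79 -0.66 -0.64  2.99  3.17  2.73 -0.69 -0.72 -0.88
 -1.2  -1.34 -1.55  0.78  0.62  0.43]
pass 2 13.53330000000014 w deg/s 62.71840949412549
pass 3 23.553300000001705 w deg/s 18.11850102099729
```

>>> arm_command --targets '[[[0,0,0,0,0,0],[0,0,0,0,0,0],[0,0,0,0,0,0],[0,0,0,0,0,0],[0,0,0,0,0,0],[0,0,0,0,0,0],[0,0,0,0,0,0],[0,0,0,0,0,0],[0,0,0,0,0,0],[0,0,0,0,0,0],[0,0,0,0,0,0],[0,0,0,0,0,0]]]'

```text
time: 13.68
ee_pos: [0.5054, 0.0002, 0.0546]
eef_rot: [0.471, -0.528, 0.528, -0.471]
ft_force: [0.5, 0.7, -0.6]
width: 0.0004
```

>>> arm_command --targets '[[[0,0,0,0,0,0],[0,0,0,0,0,0],[0,0,0,0,0,0],[0,0,0,0,0,0],[0,0,0,0,0,0],[0,0,0,0,0,0],[0,0,0,0,0,0],[0,0,0,0,0,0],[0,0,0,0,0,0],[0,0,0,0,0,0],[0,0,0,0,0,0],[0,0,0,0,0,0]]]'

```text
time: 14.68
ee_pos: [0.5054, 0.0002, 0.0545]
eef_rot: [0.471, -0.528, 0.528, -0.471]
ft_force: [0.2, 1.1, -0.2]
width: 0.0006
```

```bash
python3 - <<'E'
from h import *
for k in range(2): meas()
E
```

```text
t=14.6833 ang=298.84 min=143
t=14.7333 ang=296.16 min=144
```

>>> arm_command --targets '[[[0,0,0,0,0,0],[0,0,0,0,0,0],[0,0,0,0,0,0],[0,0,0,0,0,0],[0,0,0,0,0,0],[0,0,0,0,0,0],[0,0,0,0,0,0],[0,0,0,0,0,0],[0,0,0,0,0,0],[0,0,0,0,0,0],[0,0,0,0,0,0],[0,0,0,0,0,0]]]'

```text
time: 15.78
ee_pos: [0.5054, 0.0002, 0.0545]
eef_rot: [0.471, -0.528, 0.528, -0.471]
ft_force: [0.1, -0.3, 0.2]
width: 0.0001
```

>>> arm_command --targets '[[[0,0,0,0,0,0],[0,0,0,0,0,0],[0,0,0,0,0,0],[0,0,0,0,0,0],[0,0,0,0,0,0],[0,0,0,0,0,0],[0,0,0,0,0,0],[0,0,0,0,0,0],[0,0,0,0,0,0],[0,0,0,0,0,0],[0,0,0,0,0,0],[0,0,0,0,0,0]]]'

```text
time: 16.78
ee_pos: [0.5054, 0.0002, 0.0545]
eef_rot: [0.471, -0.528, 0.528, -0.471]
ft_force: [0.2, 0.0, 0.4]
width: 0.0002
```

```bash
python3 - <<'E'
from h import *
for k in range(2): meas()
E
```

```text
t=16.7833 ang=193.35 min=78
t=16.8333 ang=191.96 min=77
```

>>> arm_command --targets '[[[0,0.001,0,0,0,0],[0,0.001,0,0,0,0],[0,0,0,0,0,0],[0,0,0,0,0,0],[0,0,0,0,0,0],[0,0,0,0,0,0],[0,0,0,0,0,0],[0,0,0,0,0,0],[0,0,0,0,0,0],[0,0,0,0,0,0],[0,0,0,0,0,0],[0,0,0,0,0,0]]]'

```text
time: 17.88
ee_pos: [0.5054, 0.0002, 0.0525]
eef_rot: [0.471, -0.528, 0.528, -0.471]
ft_force: [0.6, 0.1, -0.2]
width: 0.0004
```

>>> arm_command --targets '[[[0,0,0,0,0,0],[0,0,0,0,0,0],[0,0,0,0,0,0],[0,0,0,0,0,0],[0,0,0,0,0,0],[0,0,0,0,0,0],[0,0,0,0,0,0],[0,0,0,0,0,0],[0,0,0,0,0,0],[0,0,0,0,0,0],[0,0,0,0,0,0],[0,0,0,0,0,0]]]'

```text
time: 18.88
ee_pos: [0.5054, 0.0002, 0.0525]
eef_rot: [0.471, -0.528, 0.528, -0.471]
ft_force: [0.3, 0.2, 0.3]
width: 0.0007
```

>>> arm_command --targets '[[[0,0,0,0,0,0],[0,0,0,0,0,0],[0,0,0,0,0,0],[0,0,0,0,0,0],[0,0,0,0,0,0],[0,0,0,0,0,0],[0,0,0,0,0,0],[0,0,0,0,0,0],[0,0,0,0,0,0],[0,0,0,0,0,0],[0,0,0,0,0,0],[0,0,0,0,0,0]]]'

```text
time: 19.88
ee_pos: [0.5053, 0.0002, 0.0525]
eef_rot: [0.471, -0.528, 0.528, -0.471]
ft_force: [0.6, 0.1, -0.8]
width: 0.0002
```

```bash
python3 - <<'E'
from h import *
for k in range(2): meas("pics/s6.png" if k==0 else None)
s=readout.read_state();print(s["ee_pos"],s["time"],s["ft_force"])
E
```

```text
t=19.8833 ang=125.14 min=104
t=19.9333 ang=124.15 min=106
[5.05356346e-01 2.47695478e-04 5.25300137e-02] 19.9833 [-0.65120139  0.25883419 -0.77189837]
```

View pics/s6.png

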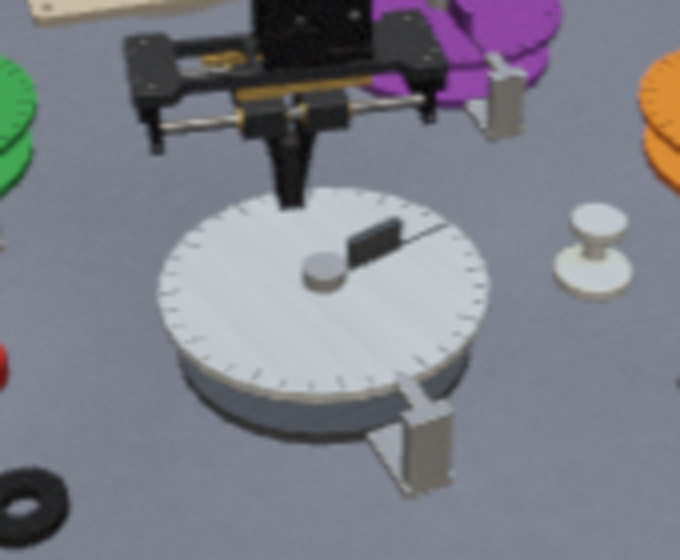

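>>> arm_command --targets '[[[0,0,0,0,0,0],[0,0,0,0,0,0],[0,0,0,0,0,0],[0,0,0,0,0,0],[0,0,0,0,0,0],[0,0,0,0,0,0],[0,0,0,0,0,0],[0,0,0,0,0,0],[0,0,0,0,0,0],[0,0,0,0,0,0],[0,0,0,0,0,0],[0,0,0,0,0,0]]]'

```text
time: 20.98
ee_pos: [0.5054, 0.0002, 0.0525]
eef_rot: [0.471, -0.528, 0.528, -0.471]
ft_force: [0.6, 0.3, -0.2]
width: 0.0007
```

>>> arm_command --targets '[[[0,0,0,0,0,0],[0,0,0,0,0,0],[0,0,0,0,0,0],[0,0,0,0,0,0],[0,0,0,0,0,0],[0,0,0,0,0,0],[0,0,0,0,0,0],[0,0,0,0,0,0]]]'

```text
time: 21.65
ee_pos: [0.5054, 0.0002, 0.0525]
eef_rot: [0.471, -0.528, 0.528, -0.471]
ft_force: [0.1, 1.0, 0.4]
width: 0.0006
```

```bash
python3 - <<'E'
from h import *
for k in range(5): meas()
E
```

```text
t=21.6500 ang=73.93 min=136
t=21.7000 ang=72.80 min=147
t=21.7500 ang=71.92 min=133
t=21.8000 ang=71.27 min=136
t=21.8500 ang=70.53 min=143
```

>>> arm_command --targets '[[[0,0,0,0,0,0],[0,0,0,0,0,0],[0,0,0,0,0,0],[0,0,0,0,0,0],[0,0,0,0,0,0],[0,0,0,0,0,0],[0,0,0,0,0,0],[0,0,0,0,0,0],[0,0,0,0,0,0],[0,0,0,0,0,0],[0,0,0,0,0,0],[0,0,0,0,0,0]]]'

```text
time: 22.9
ee_pos: [0.5054, 0.0002, 0.0525]
eef_rot: [0.471, -0.528, 0.528, -0.471]
ft_force: [-0.3, -0.8, 0.2]
width: 0.0006
```

>>> arm_command --targets '[[[0,0,0,0,0,0],[0,0,0,0,0,0],[0,0,0,0,0,0],[0,0,0,0,0,0],[0,0,0,0,0,0],[0,0,0,0,0,0],[0,0,0,0,0,0],[0,0,0,0,0,0],[0,0,0,0,0,0],[0,0,0,0,0,0],[0,0,0,0,0,0],[0,0,0,0,0,0]]]'

```text
time: 23.9
ee_pos: [0.5054, 0.0002, 0.0525]
eef_rot: [0.471, -0.528, 0.528, -0.471]
ft_force: [0.0, 0.1, -0.4]
width: 0.0005
```

```bash
python3 - <<'E'
from h import *
for k in range(4): meas()
E
```

```text
t=23.9000 ang=42.09 min=143
t=23.9500 ang=41.63 min=144
t=24.0000 ang=41.08 min=143
t=24.0500 ang=40.55 min=144
```

>>> arm_command --targets '[[[0,0,0,0,0,0],[0,0,0,0,0,0],[0,0,0,0,0,0],[0,0,0,0,0,0],[0,0,0,0,0,0],[0,0,0,0,0,0],[0,0,0,0,0,0],[0,0,0,0,0,0],[0,0,0,0,0,0],[0,0,0,0,0,0],[0,0,0,0,0,0],[0,0,0,0,0,0]]]'

```text
time: 25.1
ee_pos: [0.5054, 0.0002, 0.0525]
eef_rot: [0.471, -0.528, 0.528, -0.471]
ft_force: [0.4, -0.9, 0.6]
width: 0.0005
```

>>> arm_command --targets '[[[0,0,0,0,0,0],[0,0,0,0,0,0],[0,0,0,0,0,0],[0,0,0,0,0,0],[0,0,0,0,0,0],[0,0,0,0,0,0],[0,0,0,0,0,0],[0,0,0,0,0,0],[0,0,0,0,0,0],[0,0,0,0,0,0],[0,0,0,0,0,0],[0,0,0,0,0,0]]]'

```text
time: 26.1
ee_pos: [0.5054, 0.0002, 0.0526]
eef_rot: [0.471, -0.528, 0.528, -0.471]
ft_force: [0.4, -0.2, -0.5]
width: 0.0005
```

```bash
python3 - <<'E'
from h import *
for k in range(4): meas("pics/s7.png" if k==3 else None)
E
```

```text
t=26.1000 ang=24.20 min=143
t=26.1500 ang=24.09 min=142
t=26.2000 ang=23.78 min=144
t=26.2500 ang=23.50 min=143
```

View pics/s7.png

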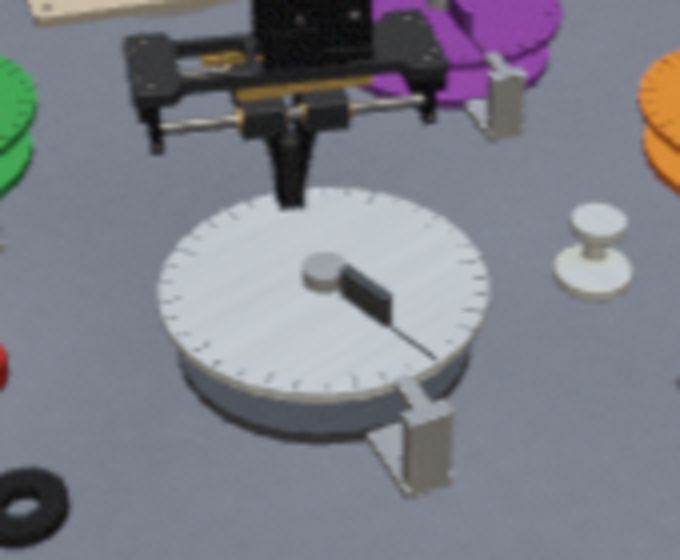

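```bash
python3 - <<'E'
from h import *
T=[];A=[]
for k in range(8):
    t,a=meas();T.append(t);A.append(a)
print(np.polyfit(T,A,1))
E
```

```text
t=26.3000 ang=23.22 min=143
t=26.3500 ang=23.05 min=141
t=26.4000 ang=22.71 min=142
t=26.4500 ang=22.55 min=142
t=26.5000 ang=22.22 min=142
t=26.5500 ang=22.01 min=143
t=26.6000 ang=21.71 min=143
t=26.6500 ang=21.61 min=143
[ -4.86175995 151.098504  ]
```

The disc is losing speed to dry friction faster than the exponential model predicted. It would coast to a stop about 9° short, which is marginal. I'll give it a fresh spin by brushing the band in the direction of motion, while it's still near the pointer, and brake on the following pass at a higher speed.

>>> arm_command --targets '[[[0.012,0,0,0,0,0],[0.012,0,0,0,0,0],[0.006,0,0,0,0,0],[-0.002,0.001,0,0,0,0],[-0.006,0.002,0,0,0,0],[-0.01,0.0025,0,0,0,0],[-0.01,0.001,0,0,0,0],[-0.01,0,0,0,0,0],[-0.01,-0.003,0,0,0,0],[-0.01,-0.008,0,0,0,0],[-0.004,-0.008,0,0,0,0]]]'

```text
time: 27.62
ee_pos: [0.5088, 0.0349, 0.0655]
eef_rot: [-0.471, 0.527, -0.527, 0.472]
ft_force: [0.1, 0.0, 0.5]
width: 0.0006
```

```bash
python3 - <<'E'
from h import *
T=[];A=[]
for k in range(5):
    t,a=meas("pics/s8.png" if k==0 else None);T.append(t);A.append(a)
print(np.polyfit(T,np.unwrap(A,period=360),1))
s=readout.read_state();print(s["ee_pos"],s["time"],s["ft_force"])
E
```

```text
t=27.6167 ang=336.88 min=142
t=27.6667 ang=332.39 min=141
t=27.7167 ang=327.91 min=142
t=27.7667 ang=323.49 min=143
t=27.8167 ang=319.11 min=142
[ -88.85271229 2790.65904496]
[0.50892105 0.03139211 0.06498722] 27.8667 [-0.49351553 -0.21172967 -0.35974884]
```

>>> arm_command --targets '[[[0.01,0.004,0,0,0,0],[0.01,0.004,0,0,0,0],[0.01,0.003,0,0,0,0],[0,0.002,0,0,0,0],[0,0,0,0,0,0],[0,0,0,0,0,0],[0,0,0,0,0,0],[0,0,0,0,0,0],[0,0,0,0,0,0],[0,0,0,0,0,0],[0,0,0,0,0,0],[0,0,0,0,0,0]]]'

```text
time: 28.87
ee_pos: [0.5056, 0.0023, 0.0521]
eef_rot: [0.471, -0.528, 0.528, -0.471]
ft_force: [0.6, -0.9, -1.1]
width: 0.0001
```

```bash
python3 - <<'E'
from h import *
meas()
s=readout.read_state();print(s["ee_pos"],s["time"],s["ft_force"])
E
```

```text
t=28.8667 ang=214.99 min=138
[0.50560578 0.00231007 0.05206478] 28.9167 [-0.02658888 -0.10859535 -0.44843751]
```

>>> arm_command --targets '[[[0,0,0,0,0,0],[0,0,0,0,0,0],[0,0,0,0,0,0],[0,0,0,0,0,0],[0,0,0,0,0,0],[0,0,0,0,0,0],[0,0,0,0,0,0],[0,0,0,0,0,0],[0,0,0,0,0,0],[0,0,0,0,0,0],[0,0,0,0,0,0],[0,0,0,0,0,0]]]'

```text
time: 29.92
ee_pos: [0.5056, 0.0022, 0.052]
eef_rot: [0.471, -0.528, 0.528, -0.471]
ft_force: [0.3, 0.6, -0.4]
width: 0.0007
```

>>> arm_command --targets '[[[0,0,0,0,0,0],[0,0,0,0,0,0],[0,0,0,0,0,0],[0,0,0,0,0,0],[0,0,0,0,0,0],[0,0,0,0,0,0],[0,0,0,0,0,0],[0,0,0,0,0,0],[0,0,0,0,0,0],[0,0,0,0,0,0],[0,0,0,0,0,0],[0,0,0,0,0,0]]]'

```text
time: 30.92
ee_pos: [0.5056, 0.0022, 0.052]
eef_rot: [0.471, -0.528, 0.528, -0.471]
ft_force: [-0.0, 1.3, -0.3]
width: 0.0005
```

```bash
python3 - <<'E'
from h import *
meas()
s=readout.read_state();print(s["ee_pos"],s["time"],s["ft_force"])
E
```

```text
t=30.9167 ang=120.64 min=121
[0.5055952  0.00223075 0.05203969] 30.9667 [-0.3006448  -0.59252793 -0.30676284]
```

>>> arm_command --targets '[[[0,0,0,0,0,0],[0,0,0,0,0,0],[0,0,0,0,0,0],[0,0,0,0,0,0],[0,0,0,0,0,0],[0,0,0,0,0,0],[0,0,0,0,0,0],[0,0,0,0,0,0],[0,0,0,0,0,0],[0,0,0,0,0,0]]]'

```text
time: 31.8
ee_pos: [0.5056, 0.0022, 0.052]
eef_rot: [0.471, -0.528, 0.528, -0.471]
ft_force: [0.4, -0.3, -0.2]
width: 0.0007
```

```bash
python3 - <<'E'
from h import *
T=[];A=[]
for k in range(5):
    t,a=meas();T.append(t);A.append(a)
print(np.polyfit(T,np.unwrap(A,period=360),1),readout.read_state()["time"])
E
```

```text
t=31.8000 ang=55.51 min=145
t=31.8500 ang=53.02 min=146
t=31.9000 ang=50.45 min=144
t=31.9500 ang=47.89 min=145
t=32.0000 ang=45.40 min=148
[ -50.71316958 1668.20359743] 32.05
```

>>> arm_command --targets '[[[0,0,0,0,0,0],[0,0,0,0,0,0],[0,0,0,0,0,0],[0,0,0,0,0,0],[0,0,0,0,0,0],[0,0,0,0,0,0],[0,0.003,0,0,0,0],[0,0.0025,0,0,0,0],[0,0.0005,0,0,0,0],[0,0,0,0,0,0],[0,0,0,0,0,0],[0,0,0,0,0,0]]]'

```text
time: 33.05
ee_pos: [0.5058, 0.0023, 0.0463]
eef_rot: [0.471, -0.528, 0.528, -0.471]
ft_force: [-1.0, -0.2, 6.4]
width: 0.0007
```

```bash
python3 - <<'E'
from h import *
for k in range(6): meas("pics/s9.png" if k==5 else None)
s=readout.read_state();print(s["ee_pos"],s["time"],s["ft_force"])
E
```

```text
t=33.0500 ang=175.27 min=108
t=33.1000 ang=175.28 min=108
t=33.1500 ang=175.28 min=109
t=33.2000 ang=175.27 min=109
t=33.2500 ang=175.28 min=108
t=33.3000 ang=175.28 min=108
[0.50577875 0.0022864  0.04633194] 33.35 [-1.03595638  1.50265684  5.0058997 ]
```

View pics/s9.png

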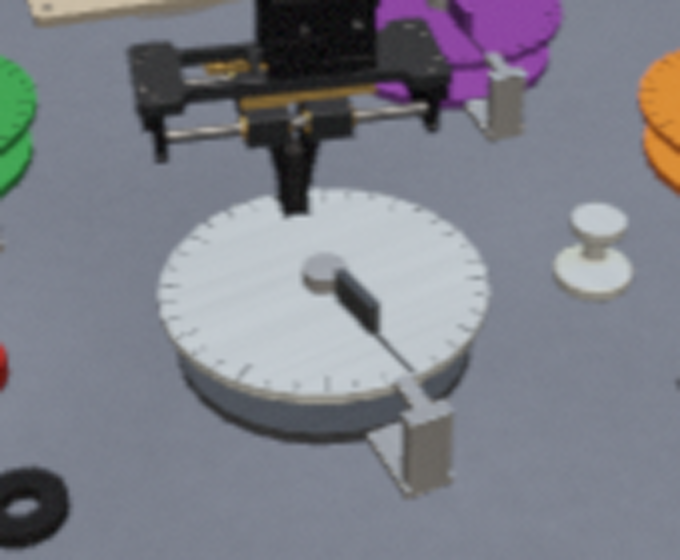

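```bash
python3 - <<'E'
from h import *
for k in range(2):
    t,a,v=ribang();m=v.mean(1);s=(a<60)|(a>310)
    aa=np.where(a>180,a-360,a)[s];w=np.clip(190-m[s],0,None);print(t,(aa*w).sum()/w.sum(),m[s].min())
c=vision.camera("scene");im=c["pixels"]
k=lambda x,y:(150+x/4,150+y/4)
for nm,p,z in [("line end",k(413,371),.0465),("tip inner",k(400,380),.056),("tip mid",k(415,392),.056),("post",k(428,408),.056)]:
    q=cast(c,p,z)[0,:2]-AX;print(nm,np.hypot(*q),np.degrees(np.arctan2(q[1],q[0])))
cv2.imwrite("pics/s10.png",cv2.resize(im[205:280,215:280],None,fx=8,fy=8,interpolation=cv2.INTER_CUBIC))
cv2.imwrite("pics/t10.png",cv2.resize(vision.camera("top")["pixels"][100:220,220:370],None,fx=5,fy=5,interpolation=cv2.INTER_CUBIC))
s=readout.read_state();print(s["ee_pos"],s["time"],s["ft_force"])
E
```

```text
33.4 12.892337725422127 138.47115
33.45 12.894012378444655 137.98305
line end 0.09560338631902865 13.979460172716477
tip inner 0.1075127933395821 5.298170332178686
tip mid 0.11956367360473316 6.903236250416888
post 0.13366446872743143 7.137174462897404
[0.50575426 0.00226144 0.04631056] 33.55 [-1.46937732 -1.12928431  5.24579369]
```

View pics/s10.png

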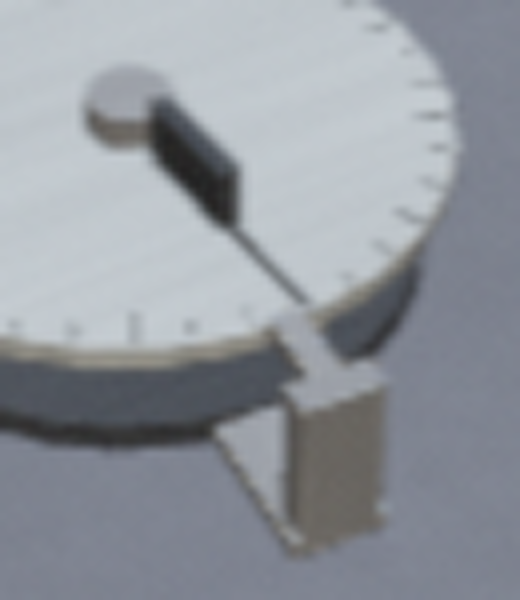

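View pics/t10.png

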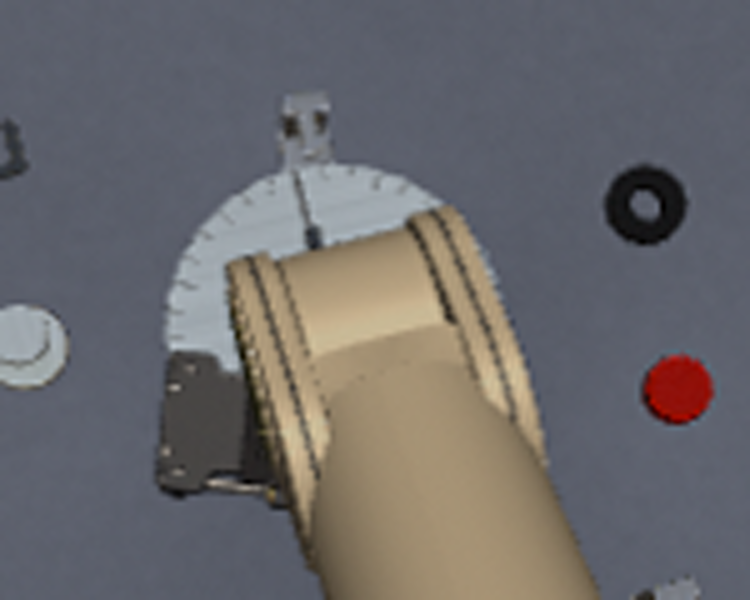

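```bash
python3 - <<'E'
from h import *
c=vision.camera("top")
for nm,p,z in [("line end",(279,134.2),.0465),("line in",(281.8,145),.0465),("tip",(281.2,132),.056),("post",(281.2,124),.056),("post out",(281.2,119.5),.056)]:
    q=cast(c,p,z)[0,:2]-AX;print(nm,np.hypot(*q),np.degrees(np.arctan2(q[1],q[0])))
s=readout.read_state();print(s["ee_pos"],s["time"],s["ft_force"])
E
```

```text
line end 0.09744508998334554 11.734116294683028
line in 0.06317616666150214 10.973863960268396
tip 0.10030740159014864 7.723417545841837
post 0.12482908501757471 5.997635501728298
post out 0.13875145956212934 5.290107992929366
[0.50574507 0.00225044 0.04629585] 33.6 [-2.08181792 -0.42283436  5.36324161]
```

```bash
python3 - <<'E'
from h import *
print(r.close_job()); s=readout.read_state();print(s["ee_pos"],s["time"],s["ft_force"])
E
```

```text
the job is handed in; nothing more can be done
None
the job is handed in; nothing more can be done
```

The disc stopped with its line about 5–6° short of the pointer, inside the 10° limit, and I handed the job in at about 33.6 s. No verdict was reported.

**Spin:** I flicked the rib of the silver turntable clockwise to about 3.2 rad/s (under 2 s a turn). It passed the pointer freely three times.

**Deviation:** Dry friction slowed the disc faster than the 8 s decay, so on the next pass it would have come to rest about 9° short. While it was still turning near the pointer, I brushed the outer band in the direction of motion. That spun it back up to about 1.5 rad/s, and it ran free for almost a full turn. I then braked it straight from that spin, at about 0.8 rad/s.

**Last checks:**
- **Stop position:** the two cameras disagree by 1–2°. The scene view puts the line at 12.9° against the pointer's 6.8°. The top view puts it at about 11.4° against about 6.5°. That leaves the mark roughly 8–11 mm off, with 18 mm allowed.
- **Hold:** the last two readings agreed to within 0.01°, so the disc was still. The fingertip was still pressing at about 5 N.
- **Surroundings:** nothing was gripped. The foot, magnet and cap look unmoved in the last pictures. The hex key is only partly in view there, but the arm never went near it.

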